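# Close up the bench-top tool chest

### The arm

A 6-joint arm with a two-finger parallel gripper is mounted at the origin on the work surface. World frame = base frame: x ahead of the robot, y to its left, z up, the work surface at z = 0. Lengths are in m, angles in degrees, forces in N, time in s.
With the tool pointing down it reaches from about 0.25 to 0.725 m from the base axis. Payload 9.7 kg.
Tool frame: the origin (TCP) lies midway between the tips of the shut fingers; the grasp point (between the pads) lies 19 mm behind it; x points along the fingers, y is the direction in which the jaws open and shut, and the axes are right-handed (so a half turn about x gives the same grasp; the last joint's range is limited). The gripper opens to 85 mm and grips with 20 to 120 N. Pads are 22 mm wide; open, the fingers measure 114 mm over their backs; the gripper's body (76 mm by 85 mm) begins 54 mm behind the grasp point. The pads swing forward as they close: fully open they stand 13 mm farther back than shut.
Start: joints at [63.14, 4.979, 10.078, 95.1, 0, 90], TCP at [0.248, 0.491, 0.231] pointing down, gripper open.
Joint ranges: [-179.16, 179.16], [-48.56, 103.87], [-65.8, 70.77], [-126.05, 130.52], [-82.76, 87.17], [-180, 180]. Speed limits (degrees/s): [127.2, 127.2, 147.25, 180, 180, 180].

### API

Orientations are given as [roll, pitch, yaw] about the fixed x, y, z axes, in that order (R = Rz(yaw) Ry(pitch) Rx(roll)).
In Python, from workcell import bot, cams gives the robot as it stands.
- The arm moves only by the tool apply_moves, never from a script. Its argument "commands" is a list of rows, each a list of 5 numbers: the shift along the tool's x, y, z in m, then the turn about the tool's x in rad, then the opening, from -1 (shut) to 1 (fully open). In form: [[tx, ty, tz, roll, hand], ...]. A call has 1 to 12 rows; each row is the pose to reach, as a shift and turn from the pose measured when the call began, along the tool's axes at that moment; what a row does not reach only later rows make up. A row lasts 1/10 s, in which the tool goes at most 50 mm and 8.59 degrees, less where a joint would pass 70% of its speed; a pose out of reach is approached as far as the arm can. A call with a gripper value outside its range is refused whole. The fingers move at their own pace and stop on an object; "newtons" is the grip in N (left out, the last holds). Time passes only in rows, so rows that repeat a pose let the fingers close. It gives the time, the measured TCP pose, the force and the opening at its end, in the units of the state.
- bot.get_obs(): the state, without advancing time (a new reading comes with each control period).
- cams.camera(name): name is "side" or "top" or "wrist"; returns a dict with "frame" (384x512x3 uint8, blue, green, red), "depth" (384x512 float32, m along the optical axis (not along the pixel's ray), 0 where there is no reading), "camera_matrix" (3x3 intrinsics, pixels), "R" (3x3) and "t" (3): a world point X has camera coordinates R X + t; the wrist camera has in their place "mount" (4x4, takes a point from camera to tool coordinates, whose origin is the TCP and whose axes are the tool frame's). Camera axes: x right, y down, z forward; pixel columns grow to the right and rows downward; lengths in m; the calibration is good to about 2 mm. A picture is of the moment at which its call begins: read the wrist's pose just before it.
- bot.job_done(): hands the job in, once; it reports no verdict.
Trained networks look in the newest picture that a camera, given by its name, has taken for a name from the list of things; names that differ only in an ending like _2 or _b are one class to them, and where a whole thing is asked for, a point or a joint stands for the part that bears it (a point fixed in the world has none). Each returns a list of dicts, best first, with "confidence" (0 to 1); they miss things now and then, are a little off and sometimes report something else, mostly with a low value. They report only what shows in the picture. A call takes as long as a camera call.
- cams.spot_in(name, camera): "rect" ([left, top, right, bottom] in pixels, round what is visible of it).
The state is a dict: "time": time; "q": joint angles; "qd": joint speeds; "joint_efforts": joint torques, N m; "ee_pos": TCP position; "tcp_rot": TCP orientation; "wrist_force": force on the tool from outside, world axes, zero at the start; "torque": the same for the moment, N m; "opening": finger opening in m.
Only numpy, scipy, OpenCV 4.12 (cv2) and the standard library are available. Lean on these libraries where they do the work, as an engineer would, in place of code of your own. Each camera call takes 0.05 s, during which the arm holds its last target. There are 200 camera calls.

### The job

Close up the blue tool chest on the bench, using only your fingertips: push both open drawers fully home, and only then push the propped-up lid down until it lies fully shut. Do not slam the drawers or the lid, do not pull or raise them farther open, and leave the socket, the spray can and the jar where they stand.

Things in the scene. Friction and masses are not known exactly. Their poses are not given: they have to be found in the camera images.
- chest: Blue sheet-steel tool chest, fixed: 180 mm deep (x), 340 mm wide (y), rim 92 mm above the bench. Origin: centre of its underside, on the bench. Its x axis points from the drawer fronts to the back (the way a drawer shuts), y left as seen from the robot, z up; yaw within 0.2 rad. Two drawers side by side; above them an open tray covered by the lid (tools in it lie below the rim).
- drawer_left (a joint): Opening of the left (+y) drawer in m: 0 fully home (hard stop), growing as it is out towards the robot; starts 0.025 to 0.055. Slides with about 2 N of friction and stays where it is left.
- drawer_right (a joint): Opening of the right (-y) drawer, likewise.
- left_front (a point): Centre of the outer face of the left drawer's front plate, moving with it; 35 mm above the bench, 83 mm left of the chest's centre. The plate is 158 mm wide, 54 mm high (8 to 62 mm above the bench), 12 mm thick, flat, with an aluminium strip near its top and no handle. With the drawer home its face is 102 mm in front of the chest's origin, 12 mm proud of the carcass.
- right_front (a point): The same for the right drawer, 83 mm to the right of the chest's centre.
- lid (a joint): Angle of the lid in rad: 0 shut (lying flat on the rim, hard stop), growing as its front edge rises; starts 0.9 to 1.2. Stiff friction hinge: it stays at any angle, and pushing it down takes about 2 to 5 N at the front edge, all the way.
- lid_edge (a point): Middle of the lid's free front edge, on its upper (outer) face; moves with the lid. The lid is a flat blue plate 180 mm from hinge to front edge, 340 mm wide, 12 mm thick, no handle; its outer face looks up when shut and away from the robot and up when open.
- lid_hinge (a point): Middle of the hinge line, at the chest's back, 92 mm above the bench, 90 mm behind the chest's centre; the hinge runs along the chest's y. The lid's inner (lower) face passes through it.
- socket: Dark steel impact socket standing on the bench beside the front right corner of the chest, 34 mm diameter, 45 mm high; origin at the centre of its underside. Leave alone.
- spray: Aluminium spray can standing at one side of the chest, 60 mm diameter, 150 mm high; origin at the centre of its underside. Leave alone.
- jar: Grey plastic jar with a white cap standing at the other side of the chest, 68 mm diameter, 85 mm high; origin at the centre of its underside. Leave alone.

How it is judged:
By the outcome, as a careful person would: the job done as asked, in the order asked, and still so for the second after the job is handed in, with the robot touching nothing.
It also fails if it takes over 59 s, if anything falls off the work surface, if the arm or the gripper's body presses on something with over 40 N, if the wrist force passes 120 N, or if a joint passes its speed limit or range.

## Working session

There is one attempt and no reset: what is moved stays moved. The work goes in short steps, Python scripts to look and compute and a tool call to move; the robot and the scene stay as the last step left them, time stands still between calls to the robot, and variables do not carry over. Pictures are saved under pics/ and viewed, about 8 in all and at most 12, crops included, and the job is handed in when it is done.

Besides the shell and the picture viewer there is one more tool, called after "Emit:" in YAML: its name, and indented under it one key for each argument. apply_moves: Moves the arm, as the interface text tells. Its arguments: {"type":"object","properties":{"commands":{"type":"array"},"newtons":{"type":"number"}},"required":["commands"]}

```bash
mkdir -p pics; ls; cat > h.py <<'E'
import numpy as np, cv2
from workcell import bot, cams
def cloud(c):
    d=c["depth"];K=c["camera_matrix"];v,u=np.indices(d.shape)
    P=np.stack([(u-K[0,2])*d/K[0,0],(v-K[1,2])*d/K[1,1],d],-1)
    if "R" in c: P=(P-np.array(c["t"]))@np.array(c["R"])
    P[d==0]=np.nan
    return P
E
python3 - <<'E'
from h import *
o=bot.get_obs(); print({k:np.round(v,3) for k,v in o.items()})
ims=[]
for n in("side","top"):
    c=cams.camera(n); np.save(f"{n}.npy",c,allow_pickle=True); ims.append(c["frame"])
    P=cloud(c)
    print(n,"cam pos",np.round(-np.array(c["R"]).T@c["t"],3))
    for t in("chest","left_front","right_front","lid_edge","socket","spray","jar"):
        for r in cams.spot_in(t,n)[:1]:
            l,a,b,d=[int(x) for x in r["rect"]]
            p=P[a:d,l:b].reshape(-1,3)
            print(t,round(r["confidence"],2),[l,a,b,d],np.round(np.nanmedian(p,0),3))
    cv2.imwrite(f"pics/{n}0.png",c["frame"])
E
```

```text
pics
{'time': np.float64(0.0), 'q': array([ 6.3140e+01,  5.0120e+00,  1.0031e+01,  9.5099e+01, -2.0000e-03,
        9.0002e+01]), 'qd': array([-0.033, -0.012, -0.031,  0.109, -0.006,  0.004]), 'joint_efforts': array([ 0.0000e+00, -5.2039e+01,  4.6480e+01,  1.6000e-02,  0.0000e+00,
       -0.0000e+00]), 'ee_pos': array([0.248, 0.49 , 0.231]), 'tcp_rot': array([ -88.836,   89.92 , -115.699]), 'wrist_force': array([0.126, 0.427, 0.286]), 'torque': array([0.006, 0.003, 0.037]), 'opening': np.float64(0.086)}
side cam pos [ 0.482 -0.612  0.505]
chest 0.85 [188, 98, 315, 262] [0.603 0.098 0.046]
left_front 0.8 [207, 165, 220, 200] [0.512 0.189 0.042]
right_front 0.79 [187, 197, 219, 258] [0.474 0.007 0.035]
lid_edge 0.97 [249, 98, 317, 223] [0.672 0.131 0.067]
socket 0.93 [173, 265, 196, 303] [ 0.432 -0.148  0.003]
spray 0.74 [230, 117, 251, 153] [0.607 0.325 0.107]
jar 0.7 [235, 261, 277, 325] [ 0.552 -0.219  0.052]
top cam pos [0.519 0.027 0.921]
chest 0.46 [132, 115, 320, 246] [0.593 0.091 0.066]
left_front 0.76 [152, 204, 224, 231] [0.511 0.182 0.034]
right_front 0.58 [226, 214, 291, 251] [0.479 0.018 0.018]
lid_edge 0.75 [133, 116, 320, 185] [0.644 0.088 0.137]
socket 0.67 [316, 249, 333, 262] [ 0.429 -0.136  0.031]
spray 0.97 [84, 151, 135, 186] [0.613 0.338 0.099]
jar 0.85 [333, 190, 370, 216] [ 0.551 -0.186  0.083]
```

View pics/side0.png

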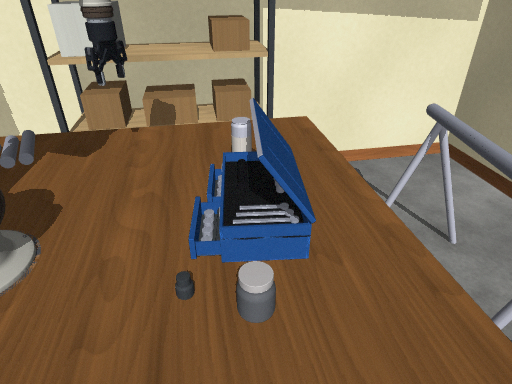

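View pics/top0.png

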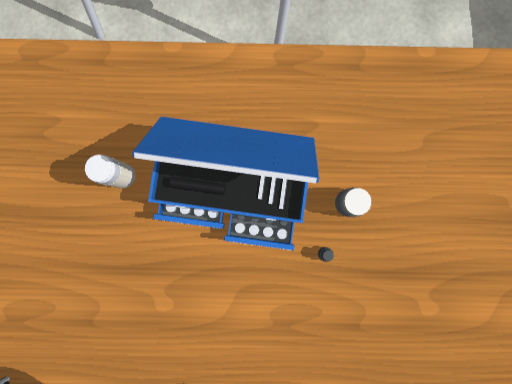

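```bash
cat > fit.py <<'E'
from h import *
Q=[]
for n in("side","top"):
    c=np.load(n+".npy",allow_pickle=True).item();P=cloud(c);h=cv2.cvtColor(c["frame"],cv2.COLOR_BGR2HSV)
    m=(h[...,0]>100)&(h[...,0]<125)&(h[...,1]>150)&(h[...,2]>50)
    p=P[m];p=p[np.isfinite(p).all(1)];p=p[(p[:,0]>.35)&(p[:,0]<.85)&(abs(p[:,1]-.09)<.3)&(p[:,2]>.005)&(p[:,2]<.35)];Q.append(p)
    print(n,len(p))
    l=p[p[:,2]>.115]
    for _ in range(4):
        ce=l.mean(0);nn=np.linalg.svd(l-ce)[2][2];nn*=np.sign(nn[2]);r=(l-ce)@nn;l=l[abs(r)<max(.004,2*r.std())]
    print(" lid n",nn.round(3),"yaw",np.arctan2(nn[1],nn[0]),"ang",np.arctan2(np.hypot(nn[0],nn[1]),nn[2]),"ce",ce.round(3),"sd",r.std())
p=Q[1]; rim=p[(abs(p[:,2]-.092)<.006)]
a=np.vstack(Q)
for yaw in(-.13,-.12,-.11,-.10,-.09,-.08):
    ex=np.array([np.cos(yaw),np.sin(yaw)]);ey=np.array([-ex[1],ex[0]])
    u=rim[:,:2]@ex;v=rim[:,:2]@ey
    print(yaw,"rim u",np.percentile(u,[1,5,25,50]).round(4),"v",np.percentile(v,[1,99]).round(4),end=" ")
    d=p[abs(p[:,2]-.060)<.006];u=d[:,:2]@ex;v=d[:,:2]@ey
    mid=np.median(rim[:,:2]@ey)
    for s in(v>.15,v<.14): 
        print("dr",np.percentile(u[s],[2,10,50,90]).round(4),np.percentile(v[s],[2,98]).round(3),end=" ")
    print()
l=a[a[:,2]>.115];print("lid top z",np.percentile(l[:,2],99.5),"y range",np.percentile(l[:,1],[.5,99.5]))
E
python3 fit.py
```

```text
side 7308
 lid n [ 0.803 -0.102  0.587] yaw -0.12638175015994538 ang 0.9440392143696381 ce [0.648 0.027 0.183] sd 0.000860587092523333
top 8175
 lid n [ 0.805 -0.098  0.585] yaw -0.1210351846375063 ang 0.9464497527690569 ce [0.651 0.075 0.185] sd 0.0005840989446355582
-0.13 rim u [0.5076 0.5084 0.5104 0.5125] v [-0.0103  0.3275] dr [0.4712 0.4726 0.4771 0.5127] [0.159 0.316] dr [0.4475 0.4484 0.4528 0.4572] [-0.     0.136] 
-0.12 rim u [0.5093 0.51   0.512  0.5139] v [-0.0159  0.3218] dr [0.4742 0.4751 0.4795 0.5151] [0.158 0.312] dr [0.4483 0.4492 0.4535 0.4576] [-0.005  0.138] 
-0.11 rim u [0.51   0.5108 0.5134 0.5156] v [-0.0215  0.3163] dr [0.4763 0.4775 0.4818 0.4987] [0.155 0.307] dr [0.4488 0.4498 0.4543 0.4588] [-0.009  0.137] 
-0.1 rim u [0.5102 0.5115 0.5145 0.5177] v [-0.027   0.3108] dr [0.4781 0.4798 0.484  0.4896] [0.153 0.302] dr [0.449  0.4504 0.4549 0.4601] [-0.014  0.136] 
-0.09 rim u [0.5102 0.5118 0.5153 0.5199] v [-0.0328  0.3054] dr [0.4801 0.4819 0.4864 0.4923] [0.152 0.297] dr [0.4491 0.4508 0.4554 0.5149] [-0.018  0.132] 
-0.08 rim u [0.5102 0.512  0.5162 0.522 ] v [-0.0385  0.2999] dr [0.4819 0.484  0.4888 0.4953] [0.153 0.292] dr [0.4492 0.4511 0.456  0.5159] [-0.023  0.133] 
lid top z 0.24300684737265735 y range [-0.09626886  0.24116109]
```

```bash
cat > go.py <<'E'
import sys
from h import *
from scipy.spatial.transform import Rotation as Ro
YAW=-.123;ex=np.array([np.cos(YAW),np.sin(YAW),0]);ey=np.array([-ex[1],ex[0],0])
def st():
    o=bot.get_obs();R=Ro.from_euler('xyz',o["tcp_rot"],degrees=True).as_matrix();p=np.array(o["ee_pos"])
    print("t",round(float(o["time"]),2),"uvz",np.round([p@ex,p@ey,p[2]],4),"F uvz",np.round([o["wrist_force"]@ex,o["wrist_force"]@ey,o["wrist_force"][2]],2),"toolz ang to ex(rad about tool x):",round(float(np.arctan2(-(R[:,1]@ex),R[:,2]@ex)),3))
    return o,R,p
def to(u,v,z):
    o,R,p=st();print("shift",np.round(R.T@(u*ex+v*ey+np.array([0,0,z])-p),4));print("tool axes rows in (ex,ey,z):",(R.T@np.c_[ex,ey,[0,0,1]]).round(3).tolist())
if __name__=="__main__": to(*map(float,sys.argv[1:4]))
E
python3 go.py .425 .237 .035
```

```text
t 0.8 uvz [0.1864 0.5174 0.2313] F uvz [1.17 0.73 0.23] toolz ang to ex(rad about tool x): -0.346
shift [ 0.1963 -0.183   0.3195]
tool axes rows in (ex,ey,z): [[0.0, 0.0, -1.0], [0.339, 0.941, 0.0], [0.941, -0.339, 0.0]]
```

Emit:
apply_moves:
  commands:
    - [0.0,-0.04,0.07,-0.08,-1]
    - [0.02,-0.075,0.13,-0.16,-1]
    - [0.05,-0.1,0.18,-0.24,-1]
    - [0.08,-0.13,0.23,-0.32,-1]
    - [0.11,-0.16,0.28,-0.346,-1]
    - [0.14,-0.183,0.3195,-0.346,-1]
    - [0.17,-0.183,0.3195,-0.346,-1]
    - [0.196,-0.183,0.3195,-0.346,-1]
    - [0.196,-0.183,0.3195,-0.346,-1]
    - [0.196,-0.183,0.3195,-0.346,-1]
  newtons: 30

```text
time: 1.8
ee_pos: [0.4494, 0.1802, 0.0312]
tcp_rot: [-147.5, 89.6, -154.7]
wrist_force: [-0.0, -0.0, 0.4]
opening: 0.0001
```

```bash
python3 go.py .460 .237 .035
```

```text
t 1.8 uvz [0.4239 0.234  0.0312] F uvz [-0.01 -0.02  0.41] toolz ang to ex(rad about tool x): -0.003
shift [-0.0041  0.0031  0.0361]
tool axes rows in (ex,ey,z): [[-0.005, -0.003, -1.0], [0.003, 1.0, -0.003], [1.0, -0.003, -0.005]]
```

Emit:
apply_moves:
  commands:
    - [0,0,0.01,0,-1]
    - [0,0,0.02,0,-1]
    - [0,0,0.028,0,-1]
    - [0,0,0.032,0,-1]
    - [0,0,0.035,0,-1]
    - [0,0,0.038,0,-1]
    - [0,0,0.041,0,-1]
    - [0,0,0.044,0,-1]
    - [0,0,0.047,0,-1]
    - [0,0,0.05,0,-1]
    - [0,0,0.053,0,-1]
    - [0,0,0.055,0,-1]

```text
time: 3.0
ee_pos: [0.5042, 0.1733, 0.0308]
tcp_rot: [-148.2, 89.6, -155.4]
wrist_force: [-2.6, 2.2, 0.9]
opening: 0.0001
```

```bash
python3 go.py .485 .237 .035
```

```text
t 3.0 uvz [0.4791 0.2338 0.0308] F uvz [-2.82  1.85  0.92] toolz ang to ex(rad about tool x): -0.003
shift [-0.0042  0.0032  0.0058]
tool axes rows in (ex,ey,z): [[-0.005, -0.003, -1.0], [0.003, 1.0, -0.003], [1.0, -0.003, -0.005]]
```

Contact is made (about 3 N). I'll continue slowly to the stop.

Emit:
apply_moves:
  commands:
    - [0,0,0.002,0,-1]
    - [0,0,0.004,0,-1]
    - [0,0,0.005,0,-1]
    - [0,0,0.006,0,-1]
    - [0,0,0.006,0,-1]

```text
time: 3.5
ee_pos: [0.5103, 0.1724, 0.0308]
tcp_rot: [-145.6, 89.6, -152.8]
wrist_force: [-0.3, 0.1, 0.1]
opening: -0.0002
```

```bash
python3 go.py .487 .237 .035
```

```text
t 3.5 uvz [0.4853 0.2337 0.0308] F uvz [-0.3   0.03  0.12] toolz ang to ex(rad about tool x): -0.003
shift [-0.0043  0.0032  0.0016]
tool axes rows in (ex,ey,z): [[-0.005, -0.004, -1.0], [0.003, 1.0, -0.004], [1.0, -0.003, -0.005]]
```

Emit:
apply_moves:
  commands:
    - [0,0,0.001,0,-1]
    - [0,0,0.002,0,-1]
    - [0,0,0.003,0,-1]

```text
time: 3.8
ee_pos: [0.5129, 0.1721, 0.0307]
tcp_rot: [-150.1, 89.6, -157.3]
wrist_force: [-7.7, 2.0, 5.5]
opening: 0.0
```

Emit:
apply_moves:
  commands:
    - [0,0,0.001,0,-1]
    - [0,0,0.0015,0,-1]

```text
time: 4.0
ee_pos: [0.5129, 0.1721, 0.0307]
tcp_rot: [-159.7, 89.4, -166.9]
wrist_force: [-13.9, 3.1, 7.9]
opening: 0.0001
```

Emit:
apply_moves:
  commands:
    - [0,0,-0.03,0,-1]
    - [0,0,-0.07,0,-1]
    - [0,-0.03,-0.083,0,-1]
    - [0,-0.075,-0.083,0,-1]
    - [0,-0.12,-0.083,0,-1]
    - [0,-0.163,-0.083,0,-1]
    - [0,-0.163,-0.08,0,-1]
    - [0,-0.163,-0.08,0,-1]

```text
time: 4.8
ee_pos: [0.4137, 0.0194, 0.0323]
tcp_rot: [-157.2, 89.5, -164.5]
wrist_force: [-0.0, 0.2, -0.5]
opening: 0.0001
```

```bash
python3 go.py .488 .071 .032
```

```text
t 4.8 uvz [0.4082 0.07   0.0323] F uvz [-0.04  0.19 -0.45] toolz ang to ex(rad about tool x): -0.005
shift [-0.0003  0.0014  0.0798]
tool axes rows in (ex,ey,z): [[-0.008, -0.003, -1.0], [0.005, 1.0, -0.003], [1.0, -0.005, -0.008]]
```

Emit:
apply_moves:
  commands:
    - [0,0,0.01,0,-1]
    - [0,0,0.02,0,-1]
    - [0,0,0.025,0,-1]
    - [0,0,0.028,0,-1]
    - [0,0,0.031,0,-1]
    - [0,0,0.034,0,-1]
    - [0,0,0.037,0,-1]
    - [0,0,0.041,0,-1]
    - [0,0,0.045,0,-1]
    - [0,0,0.049,0,-1]
    - [0,0,0.053,0,-1]
    - [0,0,0.056,0,-1]

```text
time: 6.0
ee_pos: [0.4696, 0.0122, 0.0319]
tcp_rot: [-157.0, 89.5, -164.3]
wrist_force: [-1.5, 2.1, 0.2]
opening: -0.0002
```

Emit:
apply_moves:
  commands:
    - [0,0,0.003,0,-1]
    - [0,0,0.006,0,-1]
    - [0,0,0.009,0,-1]
    - [0,0,0.012,0,-1]
    - [0,0,0.015,0,-1]
    - [0,0,0.017,0,-1]
    - [0,0,0.019,0,-1]
    - [0,0,0.02,0,-1]

```text
time: 6.8
ee_pos: [0.4897, 0.0096, 0.0318]
tcp_rot: [-156.4, 89.5, -163.8]
wrist_force: [-1.5, 1.8, 1.3]
opening: 0.0
```

```bash
python3 go.py .488 .071 .032
```

```text
t 6.8 uvz [0.4848 0.0696 0.0318] F uvz [-1.71  1.61  1.32] toolz ang to ex(rad about tool x): -0.005
shift [-0.0002  0.0015  0.0032]
tool axes rows in (ex,ey,z): [[-0.008, -0.003, -1.0], [0.005, 1.0, -0.003], [1.0, -0.005, -0.008]]
```

Emit:
apply_moves:
  commands:
    - [0,0,0.001,0,-1]
    - [0,0,0.002,0,-1]
    - [0,0,0.003,0,-1]
    - [0,0,0.004,0,-1]

```text
time: 7.2
ee_pos: [0.493, 0.0091, 0.0318]
tcp_rot: [-159.8, 89.4, -167.2]
wrist_force: [-9.5, 2.4, 6.8]
opening: -0.0001
```

Emit:
apply_moves:
  commands:
    - [0,0,0.001,0,-1]
    - [0,0,0.0015,0,-1]

```text
time: 7.4
ee_pos: [0.4929, 0.0092, 0.0318]
tcp_rot: [-165.2, 89.3, -172.5]
wrist_force: [-13.5, 3.8, 9.6]
opening: 0.0001
```

Emit:
apply_moves:
  commands:
    - [0,0,-0.03,0,-1]
    - [0,0,-0.07,0,-1]
    - [0,0,-0.07,0,-1]

```text
time: 7.7
ee_pos: [0.4201, 0.0182, 0.0322]
tcp_rot: [-164.5, 89.1, -171.8]
wrist_force: [1.4, 0.3, -0.0]
opening: -0.0001
```

```bash
python3 - <<'E'
from h import *
c=cams.camera("top"); s=cams.camera("side"); np.save("top.npy",c,allow_pickle=True); np.save("side.npy",s,allow_pickle=True)
cv2.imwrite("pics/1.png",np.hstack([cv2.resize(c["frame"][90:280,60:400],None,fx=1.15,fy=1.15)[:218],cv2.resize(s["frame"][90:280,150:350],None,fx=1.15,fy=1.15)[:218]]))
E
python3 fit.py; python3 go.py .65 .154 .29
```

```text
side 6382
 lid n [ 0.803 -0.102  0.587] yaw -0.12631601143106558 ang 0.9440323375013963 ce [0.648 0.027 0.183] sd 0.0008428016952269561
top 7939
 lid n [ 0.805 -0.098  0.584] yaw -0.12125826959730973 ang 0.9465934125465412 ce [0.65  0.075 0.185] sd 0.0005940915851410467
-0.13 rim u [0.5067 0.5076 0.5098 0.5121] v [-0.0104  0.3275] dr [0.4968 0.4979 0.502  0.5125] [0.152 0.316] dr [0.4983 0.4993 0.5032 0.5078] [-0.     0.137] 
-0.12 rim u [0.5089 0.5093 0.5115 0.5136] v [-0.0158  0.322 ] dr [0.4994 0.5002 0.5043 0.5151] [0.159 0.311] dr [0.4992 0.5    0.504  0.5084] [-0.005  0.137] 
-0.11 rim u [0.5094 0.5106 0.5129 0.5152] v [-0.0214  0.3165] dr [0.5013 0.5025 0.5066 0.5169] [0.154 0.306] dr [0.4996 0.5006 0.5046 0.5093] [-0.01   0.137] 
-0.1 rim u [0.5095 0.5112 0.5141 0.5171] v [-0.0271  0.3109] dr [0.5031 0.5047 0.5089 0.5158] [0.152 0.301] dr [0.4998 0.5012 0.5053 0.5107] [-0.015  0.136] 
-0.09 rim u [0.5096 0.5116 0.5151 0.5192] v [-0.0327  0.3054] dr [0.5052 0.5069 0.5112 0.5176] [0.153 0.296] dr [0.4998 0.5016 0.5059 0.512 ] [-0.02   0.131] 
-0.08 rim u [0.5097 0.5118 0.5161 0.5212] v [-0.0384  0.3001] dr [0.5068 0.5089 0.5135 0.5203] [0.152 0.291] dr [0.4997 0.5018 0.5065 0.5142] [-0.025  0.137] 
lid top z 0.24317266307216734 y range [-0.09634056  0.24104631]
t 7.8 uvz [0.4184 0.0699 0.0331] F uvz [ 0.14 -0.24 -0.56] toolz ang to ex(rad about tool x): -0.005
shift [-0.2597  0.0844  0.2284]
tool axes rows in (ex,ey,z): [[-0.011, -0.003, -1.0], [0.005, 1.0, -0.003], [1.0, -0.005, -0.011]]
```

View pics/1.png

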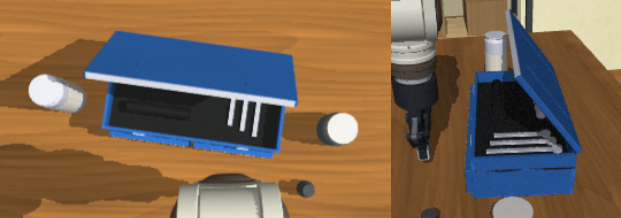

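Emit:
apply_moves:
  commands:
    - [-0.05,0,0,0,-1]
    - [-0.1,0.0,0,0,-1]
    - [-0.15,0.02,0,0,-1]
    - [-0.195,0.04,0,0,-1]
    - [-0.24,0.06,0,0,-1]
    - [-0.265,0.084,0.03,0,-1]
    - [-0.265,0.084,0.075,0,-1]
    - [-0.265,0.084,0.12,0,-1]
    - [-0.265,0.084,0.165,0,-1]
    - [-0.265,0.084,0.21,0,-1]
    - [-0.265,0.084,0.23,0,-1]
    - [-0.265,0.084,0.23,0,-1]

```text
time: 9.0
ee_pos: [0.669, 0.0718, 0.2914]
tcp_rot: [-161.7, 89.2, -169.1]
wrist_force: [-0.2, -0.4, -0.2]
opening: -0.0
```

```bash
python3 go.py .632 .154 .24
```

```text
t 9.0 uvz [0.6551 0.1533 0.2914] F uvz [-0.19 -0.39 -0.24] toolz ang to ex(rad about tool x): -0.006
shift [ 0.0517  0.0008 -0.0224]
tool axes rows in (ex,ey,z): [[-0.013, -0.004, -1.0], [0.006, 1.0, -0.004], [1.0, -0.006, -0.013]]
```

Descend behind the lid, then compute the arc waypoints relative to there.

Emit:
apply_moves:
  commands:
    - [0.02,0,-0.01,0,-1]
    - [0.04,0,-0.02,0,-1]
    - [0.052,0,-0.022,0,-1]
    - [0.052,0,-0.022,0,-1]

```text
time: 9.4
ee_pos: [0.6457, 0.0745, 0.2384]
tcp_rot: [-161.7, 89.1, -169.1]
wrist_force: [1.2, 1.0, -0.3]
opening: 0.0002
```

```bash
cat > arc.py <<'E'
from go import *
import sys
o,R,p=st()
for th in np.linspace(float(sys.argv[1]),float(sys.argv[2]),int(sys.argv[3])):
    s,c=np.sin(th),np.cos(th);u=.690-.165*c+.012*s+.011;z=.092+.165*s+.012*c
    print(round(th,3),np.round(R.T@(u*ex+.154*ey+np.array([0,0,z])-p),4))
E
python3 arc.py .95 .55 11
```

```text
t 9.4 uvz [0.6317 0.1531 0.2384] F uvz [ 1.05  1.16 -0.27] toolz ang to ex(rad about tool x): -0.006
0.95 [ 0.0055  0.0008 -0.0168]
0.91 [ 0.0091  0.0008 -0.0223]
0.87 [ 0.013   0.0008 -0.0277]
0.83 [ 0.017   0.0007 -0.0329]
0.79 [ 0.0213  0.0007 -0.038 ]
0.75 [ 0.0258  0.0007 -0.0429]
0.71 [ 0.0305  0.0007 -0.0475]
0.67 [ 0.0353  0.0007 -0.052 ]
0.63 [ 0.0403  0.0007 -0.0563]
0.59 [ 0.0455  0.0007 -0.0604]
0.55 [ 0.0509  0.0007 -0.0643]
```

Emit:
apply_moves:
  commands:
    - [0.003,0.001,-0.008,0,-1]
    - [0.0055,0.001,-0.014,0,-1]
    - [0.0065,0.001,-0.018,0,-1]
    - [0.0085,0.001,-0.021,0,-1]
    - [0.011,0.001,-0.025,0,-1]
    - [0.0135,0.001,-0.028,0,-1]
    - [0.017,0.001,-0.033,0,-1]
    - [0.0205,0.001,-0.037,0,-1]
    - [0.0235,0.001,-0.0405,0,-1]
    - [0.027,0.001,-0.044,0,-1]
    - [0.0305,0.001,-0.0475,0,-1]

```text
time: 10.5
ee_pos: [0.5979, 0.0815, 0.2083]
tcp_rot: [-161.9, 89.1, -169.3]
wrist_force: [1.2, 0.7, 3.6]
opening: 0.0001
```

```bash
python3 arc.py .71 .35 10; python3 - <<'E'
from h import *
s=cams.camera("side"); cv2.imwrite("pics/2.png",cv2.resize(s["frame"][60:280,150:350],None,fx=2,fy=2))
E
```

```text
t 10.5 uvz [0.5833 0.1543 0.2083] F uvz [1.14 0.88 3.55] toolz ang to ex(rad about tool x): -0.006
0.71 [-0.0004 -0.0003  0.0004]
0.67 [ 0.0045 -0.0003 -0.0041]
0.63 [ 0.0095 -0.0003 -0.0084]
0.59 [ 0.0147 -0.0003 -0.0125]
0.55 [ 0.0201 -0.0003 -0.0164]
0.51 [ 0.0256 -0.0003 -0.0201]
0.47 [ 0.0312 -0.0003 -0.0235]
0.43 [ 0.037  -0.0003 -0.0268]
0.39 [ 0.0429 -0.0002 -0.0297]
0.35 [ 0.049  -0.0002 -0.0325]
```

View pics/2.png

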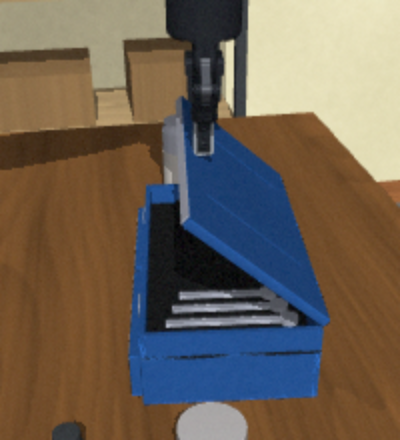

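The lid follows: the fingertips (about 205,150) rest on its outer face near the front edge. The drawers stay flush. Continuing along the arc.

Emit:
apply_moves:
  commands:
    - [0.0045,0,-0.004,0,-1]
    - [0.0095,0,-0.0085,0,-1]
    - [0.0147,0,-0.0125,0,-1]
    - [0.02,0,-0.0165,0,-1]
    - [0.0256,0,-0.02,0,-1]
    - [0.031,0,-0.0235,0,-1]
    - [0.037,0,-0.027,0,-1]
    - [0.043,0,-0.03,0,-1]
    - [0.049,0,-0.0325,0,-1]

```text
time: 11.45
ee_pos: [0.564, 0.0856, 0.1588]
tcp_rot: [-162.4, 89.0, -169.8]
wrist_force: [1.2, 0.2, 1.5]
opening: 0.0
```

```bash
python3 arc.py .35 -.02 13
```

```text
t 11.45 uvz [0.5493 0.1542 0.1588] F uvz [1.18 0.31 1.5 ] toolz ang to ex(rad about tool x): -0.006
0.35 [-0.0011 -0.0002  0.0008]
0.319 [ 0.0036 -0.0002 -0.0011]
0.288 [ 0.0084 -0.0002 -0.0029]
0.257 [ 0.0132 -0.0002 -0.0045]
0.227 [ 0.0181 -0.0001 -0.006 ]
0.196 [ 0.023  -0.0001 -0.0074]
0.165 [ 0.028  -0.0001 -0.0086]
0.134 [ 0.033  -0.0001 -0.0096]
0.103 [ 0.038  -0.0001 -0.0105]
0.072 [ 0.0431 -0.     -0.0113]
0.042 [ 0.0481 -0.     -0.0118]
0.011 [ 0.0532 -0.     -0.0123]
-0.02 [ 0.0583  0.     -0.0125]
```

Emit:
apply_moves:
  commands:
    - [0.0036,0,-0.001,0,-1]
    - [0.0084,0,-0.003,0,-1]
    - [0.013,0,-0.0045,0,-1]
    - [0.018,0,-0.006,0,-1]
    - [0.023,0,-0.0075,0,-1]
    - [0.028,0,-0.0085,0,-1]
    - [0.032,0,-0.0095,0,-1]
    - [0.036,0,-0.0105,0,-1]
    - [0.039,0,-0.011,0,-1]
    - [0.042,0,-0.011,0,-1]
    - [0.044,0,-0.0115,0,-1]
    - [0.046,0,-0.0115,0,-1]

```text
time: 12.65
ee_pos: [0.5517, 0.087, 0.1129]
tcp_rot: [-162.7, 89.0, -170.1]
wrist_force: [-1.2, 0.8, 2.6]
opening: 0.0002
```

Emit:
apply_moves:
  commands:
    - [0.0015,0,0,0,-1]
    - [0.003,0,0,0,-1]
    - [0.0045,0,0,0,-1]
    - [0.006,0,0,0,-1]

```text
time: 13.05
ee_pos: [0.5516, 0.087, 0.1067]
tcp_rot: [-162.5, 89.0, -169.8]
wrist_force: [-1.5, 0.5, 2.1]
opening: 0.0
```

Emit:
apply_moves:
  commands:
    - [0.001,0,0,0,-1]
    - [0.002,0,0,0,-1]
    - [0.003,0,0,0,-1]
    - [0.004,0,0,0,-1]

```text
time: 13.45
ee_pos: [0.5516, 0.087, 0.104]
tcp_rot: [-162.6, 89.1, -170.0]
wrist_force: [-7.3, -0.8, 16.3]
opening: 0.0
```

The stop is reached at z = 0.104 m, the expected height of the shut lid. One slight press more, then lift off.

Emit:
apply_moves:
  commands:
    - [0.001,0,0,0,-1]
    - [0.001,0,0,0,-1]

```text
time: 13.65
ee_pos: [0.5516, 0.087, 0.104]
tcp_rot: [-162.4, 89.1, -169.7]
wrist_force: [-3.8, 0.2, 9.3]
opening: 0.0
```

Emit:
apply_moves:
  commands:
    - [-0.01,0,0,0,-1]
    - [-0.04,0,0,0,-1]
    - [-0.09,0,0,0,-1]
    - [-0.14,0,-0.03,0,-1]
    - [-0.18,0,-0.08,0,-1]
    - [-0.2,0,-0.13,0,-1]
    - [-0.2,0,-0.18,0,-1]
    - [-0.2,0,-0.2,0,-1]
    - [-0.2,0,-0.2,0,-1]

```text
time: 14.55
ee_pos: [0.3531, 0.1133, 0.3099]
tcp_rot: [-166.4, 89.4, -173.7]
wrist_force: [1.4, 0.9, 0.3]
opening: -0.0001
```

```bash
python3 - <<'E'
from go import *
c=cams.camera("top"); s=cams.camera("side")
st()
a=np.load("top.npy",allow_pickle=True).item()
cv2.imwrite("pics/3.png",np.hstack([cv2.resize(c["frame"][90:280,60:400],None,fx=1.15,fy=1.15)[:218],cv2.resize(s["frame"][90:320,150:350],(200,218))]))
for n in("top","side"):
    for t in("socket","spray","jar"):
        print(n,t,[np.round(r["rect"]).tolist() for r in cams.spot_in(t,n)[:1]])
P=cloud(c);h=cv2.cvtColor(c["frame"],cv2.COLOR_BGR2HSV)
m=(h[...,0]>100)&(h[...,0]<125)&(h[...,1]>150)&(h[...,2]>50)
p=P[m];p=p[np.isfinite(p).all(1)];u=p@ex;v=p@ey
l=p[(u>.52)&(u<.68)&(v>0)&(v<.31)];A=np.c_[l@ex-.69,np.ones(len(l))]
k=np.linalg.lstsq(A,l[:,2],rcond=None)[0];print("lid z slope",k,"angle",-k[0])
d=(abs(p[:,2]-.06)<.008);print([np.percentile(u[d&q],[2,50]).round(4) for q in(v>.16,v<.14)], d.sum())
E
```

```text
t 14.65 uvz [0.3395 0.1562 0.308 ] F uvz [ 0.35  0.02 -0.34] toolz ang to ex(rad about tool x): -0.005
top socket [[318.0, 251.0, 332.0, 259.0]]
top spray [[86.0, 154.0, 134.0, 186.0]]
top jar [[334.0, 190.0, 372.0, 218.0]]
side socket [[172.0, 269.0, 197.0, 303.0]]
side spray [[230.0, 118.0, 255.0, 150.0]]
side jar [[235.0, 261.0, 278.0, 323.0]]
lid z slope [-0.00100818  0.10391885] angle 0.0010081802571703109
[array([0.4986, 0.5023]), array([0.4989, 0.5026])] 476
```

View pics/3.png

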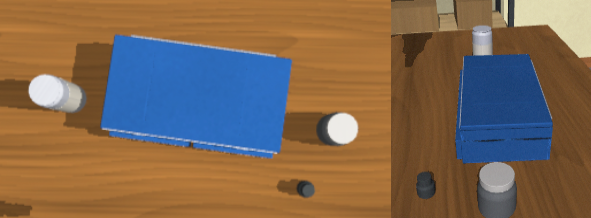

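The lid is flat (angle about 0.001 rad, top at 0.104 m), both drawers are home, the other items haven't moved and the arm is clear.

```bash
python3 -c "
from workcell import bot
print(bot.job_done())"
```

```text
the job is handed in; nothing more can be done
None
```

The tool chest is closed, and I handed the job in at about 14.7 s. With the shut fingertips I pushed the left drawer home, then the right, then pressed the lid down slowly along its arc.

- **Drawers:** Each one stopped against its hard stop, at about 14 N. In the last picture both front faces sit level with each other, to within 0.5 mm. That is about 2 mm farther in than I first estimated the home position, which is within the camera calibration.
- **Lid:** It stopped with the fingertips at 0.104 m, the height expected when shut. A plane fit to the last picture gives about 0.001 rad, so it lies flat.
- **Forces:** Readings at the end of each move never passed about 18 N at the wrist.
- **Socket, spray can and jar:** They show at the same image positions as at the start, to within a few pixels.
- **End state:** The arm was clear of everything when I handed in, and no check failed.

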